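Pack a sensor head and close the carton's flaps

ROBOT

A 6-joint arm with a two-finger parallel gripper is mounted at the origin on a cart in front of the work surface, level with it; the furniture and walls round the work are solid. World frame = base frame: x ahead of the robot, y to its left, z up, the work surface at z = 0. Lengths are in m, angles in rad, forces in N, time in s.
With the tool pointing down it reaches from about 0.425 to 1.125 m from the base axis. Payload 14.9 kg.
Tool frame: the origin (TCP) lies midway between the tips of the shut fingers; the grasp point (between the pads) lies 19 mm behind it; z points along the fingers, y is the line along which they close (so a half turn about z gives the same grasp; the last joint's range is limited). The gripper opens to 91 mm and grips with 3 to 60 N. Pads are 32 mm wide; open, the fingers measure 118 mm over their backs; the gripper's body (76 mm by 178 mm) begins 60 mm behind the grasp point.
Start: joints at [-1.148, 0.379, 1.734, -0, 1.028, -0.033], TCP at [0.308, -0.629, 0.214] pointing down, gripper open.
Joint ranges: [-2.77, 2.77], [-0.74, 2.19], [0, 2.66], [-1.06, 4.2], [0.31, 2.87], [-3.08, 3.08]. Speed limits (rad/s): [1.89, 1.89, 2.39, 3.14, 3.14, 3.14].

INTERFACE

Orientations are given as a unit quaternion [w, x, y, z].
In Python, from bench import r gives the robot as it stands. Calls block until the motion is done:
- r.movep(position, orientation): joint-space move of the TCP to a pose.
- r.movel(position, rot=None, velocity=0.15, guard=None): straight line of the TCP; rot=None keeps the orientation; velocity is the mean speed in m/s. With guard (N) it stops when the force on the tool has changed by that much, and returns True; else False.
- r.move_j(angles): joint-space move.
- r.set_gripper(opening, f_grip=None): opening from 0.0 (shut) to 1.0 (fully open); f_grip is the grip in N (None keeps the last); returns when the fingers have stopped.
- r.sleep(seconds).
- r.inverse_kinematics(position, orientation): joint angles nearest the present ones, or None.
- r.sense(): the state.
- r.capture(name): name is "scene" or "top" or "wrist"; returns a dict with "color" (384x512x3 uint8, blue, green, red), "mtx" (3x3 intrinsics, pixels), "xyz" and "orientation" of the camera in the world. Camera axes: x right, y up, looking along -z (the intrinsics and any distortion apply to the point x, -y, -z); pixel columns grow to the right and rows downward; lengths in m; the calibration is good to about 2 mm. A picture is of the moment at which its call begins. There is no depth.
A pose or a line that the arm cannot do raises r.PlanningError and nothing moves.
- r.close_job(): hands the job in; it is judged then, once.
Trained networks look in a picture, given as the dict that the camera call returned (one of the last four; its "shot" number tells which), for a name from the list of things; names that differ only in an ending like _2 or _b are one class to them, and where a whole thing is asked for, a point or a joint stands for the part that bears it (a point fixed in the world has none). Each returns a list of dicts, best first, with "conf" (0 to 1); they miss things now and then, are a little off and sometimes report something else, mostly with a low value. They report only what shows in the picture. A call takes as long as a camera call.
- r.search_frame(picture, thing): "at" ([row, column] in pixels, amid what is visible of it).
The state is a dict: "time_s": time; "joints": joint angles; "qd": joint speeds; "tau": joint torques, N m; "tcp_pos": TCP position; "tool_rot": TCP orientation; "force": force on the tool from outside, world axes, zero at the start; "wrist_torque": the same for the moment, N m; "grip_width": opening from 0.0 (shut) to 1.0 (fully open); "grip_force": force on a finger pad.
Only numpy, scipy, OpenCV 4.12 (cv2) and the standard library are available. Lean on these libraries where they do the work, as an engineer would, in place of code of your own. Each camera call takes 0.05 s, during which the arm holds its last target. There are 200 camera calls.

TASK

Take the black sensor head out of the slanted rest and set it down, without dropping it, upright on the floor of the open shipping carton. Then close the carton by folding its flaps down flat: first both short flaps, then the plain far long flap, and last, on top, the near long flap with the orange seal label. Leave the four things that stand around the work where they are.

Things in the scene. Friction and masses are not known exactly. Their poses are not given: they have to be found in the camera images.
- carton: Brown open-topped shipping carton, fixed to the table. Outside 100 mm (own x) by 158 mm (own y), walls 4 mm; rim 107 mm and inner floor 10 mm above the table. Origin: centre of its underside; own x points to its far side (away from the robot), y to its left, z up. Yaw within 0.35 rad. Four flaps are hinged along its rim.
- flap_left (a joint): Short flap, hinged on the carton's left side (own y = +79 mm, 109 mm above the table), 90 mm wide, 52 mm from hinge to free edge; 3 mm cardboard on a stiff crease: stays at any angle it is left, folds with a light push (1 N at its free edge). Joint in rad: 0 = closed, flat over the opening; 1.57 = upright; starts at 2.3 to 2.6, leaning outward.
- flap_right (a joint): Short flap, hinged on the carton's right side (own y = -79 mm, 109 mm above the table), 90 mm wide, 52 mm from hinge to free edge; 3 mm cardboard on a stiff crease: stays at any angle it is left, folds with a light push (1 N at its free edge). Joint in rad: 0 = closed, flat over the opening; 1.57 = upright; starts at 2.3 to 2.6, leaning outward.
- flap_far (a joint): Plain long flap, hinged on the carton's far side (own x = +50 mm, 112 mm above the table), 154 mm wide, 45 mm from hinge to free edge; 3 mm cardboard on a stiff crease: stays at any angle it is left, folds with a light push (1 N at its free edge). Joint in rad: 0 = closed, flat over the opening; 1.57 = upright; starts at 2.3 to 2.6, leaning outward.
- flap_near (a joint): Long flap with orange seal label, hinged on the carton's near side (own x = -50 mm, 112 mm above the table), 154 mm wide, 58 mm from hinge to free edge; 3 mm cardboard on a stiff crease: stays at any angle it is left, folds with a light push (1 N at its free edge). Joint in rad: 0 = closed, flat over the opening; 1.57 = upright; starts at 2.3 to 2.6, leaning outward.
- flap_left_edge (a point): Middle of the free edge of the left short flap, half-way through its 3 mm thickness.
- flap_right_edge (a point): Middle of the free edge of the right short flap, half-way through its 3 mm thickness.
- flap_far_edge (a point): Middle of the free edge of the far long flap, half-way through its 3 mm thickness.
- flap_near_edge (a point): Middle of the free edge of the near long flap, half-way through its 3 mm thickness.
- sensor_mid (a point): Centre of the black sensor head, 92 mm tall, 0.24 kg; own z up from the foot. Foot 26 (own x) x 58 (own y) x 10 mm, underside 46 mm below this point, middle 6 mm to its +x. On a thin post a disc, 52 mm diameter, axis own x, centred 20 mm above this point: grip it across its 22 mm thickness, fingers closing along own x. At the start it leans 0.5 rad in the slanted rest; lift it straight up.
- slant_rest: Aluminium rest on a dark 100 x 62 mm base plate, fixed to the table. Holds the sensor head foot down, leaning 29 degrees (0.5 rad), its top toward the rest's own -x (roughly to the robot's right, partly toward it). A back plate, 66 mm high along the lean, stands on the -x side with a rubber pad at its top that overhangs the foot by 3 mm, so lift straight up. Origin: centre of the underside; own z up.
- lamp_post (a point): Fixed furniture: upright steel post of the ring-lamp stand behind the work, 13 mm diameter, from the table to 358 mm; point on its axis, half-way up.
- lamp_rod_end (a point): Fixed furniture: right end of the lamp stand's level rod, 12 mm diameter, 252 mm above the table; it runs from here straight past the lamp post, and on to the left and away from the robot. Keep wrist and gripper in front of it.
- post_mount_mid (a point): Bystander: lens post, 40 x 38 x 136 mm, standing loose; point half-way up above the centre of its underside. Own z up.
- mirror_mount_mid (a point): Bystander: black mirror mount with gold mirror, 52 x 58 x 108 mm, standing loose; point half-way up. Own z up.
- optic_box_mid (a point): Bystander: small white and teal box, 32 x 48 x 66 mm, standing loose; point half-way up. Own z up.
- air_blower_mid (a point): Bystander: blue rubber air blower, 62 x 62 x 133 mm, standing loose; point half-way up. Own z up.

How it is judged:
By the outcome, as a careful person would: the job done as asked, in the order asked, and still so for the second after the job is handed in, with the robot touching nothing.
It also fails if it takes over 64 s, if anything falls off the work surface, if the arm or the gripper's body presses on something with over 40 N, if the wrist force passes 120 N, or if a joint passes its speed limit or range.

## Working session

There is one attempt and no reset: what is moved stays moved. The work goes in short steps, each a Python script; the robot and the scene stay as the last script left them, time stands still between calls to the robot, and variables do not carry over. Pictures are saved under pics/ and viewed, at most 10 in all, crops included, and the job is handed in when it is done.

```bash
ls; mkdir -p pics
cat > h.py <<'E'
import numpy as np, cv2
from scipy.spatial.transform import Rotation as R
from bench import r
def rot(q): return R.from_quat([q[1],q[2],q[3],q[0]])
def quat(Rm):
    x,y,z,w=Rm.as_quat(); return [w,x,y,z]
def ray(p,at):
    K=np.array(p["mtx"]); d=np.linalg.inv(K)@[at[1],at[0],1]
    d=rot(p["orientation"]).apply([d[0],-d[1],-d[2]]); return np.array(p["xyz"]),d/np.linalg.norm(d)
def onz(p,at,z):
    o,d=ray(p,at); return o+d*(z-o[2])/d[2]
def tri(obs):
    A=np.zeros((3,3));b=np.zeros(3)
    for p,at in obs:
        o,d=ray(p,at);M=np.eye(3)-np.outer(d,d);A+=M;b+=M@o
    return np.linalg.solve(A,b)
def proj(p,X):
    c=rot(p["orientation"]).inv().apply(np.array(X)-p["xyz"]); v=np.array(p["mtx"])@[c[0],-c[1],-c[2]]
    return v[1]/v[2],v[0]/v[2]
E
cat > a.py <<'E'
from h import *
names="carton flap_left flap_right flap_far flap_near flap_left_edge flap_right_edge flap_far_edge flap_near_edge sensor_mid slant_rest lamp_post lamp_rod_end post_mount_mid mirror_mount_mid optic_box_mid air_blower_mid".split()
P={n:r.capture(n) for n in("scene","top")}
print({k:P['top'][k] for k in P['top'] if k!='color'})
for n in P: cv2.imwrite(f"pics/{n}0.png",cv2.resize(P[n]["color"],(768,576)))
for n in names:
    D={c:r.search_frame(P[c],n) for c in P}
    print(n,{c:[(np.round(d["at"]).tolist(),round(d["conf"],2)) for d in D[c][:2]] for c in D},
     np.round(tri([(P[c],D[c][0]["at"]) for c in P]),3) if all(D.values()) else "")
print(r.sense()["time_s"])
E
python3 a.py
```

```text
pics
{'mtx': array([[403.1965933 ,   0.        , 255.3860006 ],
       [  0.        , 403.1965933 , 194.63234792],
       [  0.        ,   0.        ,   1.        ]]), 'xyz': array([0.50350813, 0.15031668, 1.02897846]), 'orientation': array([-0.7013455 , -0.02850615,  0.02222696,  0.71190438]), 'shot': 2}
carton {'scene': [([197.0, 306.0], 0.94)], 'top': [([218.0, 368.0], 0.7), ([207.0, 323.0], 0.64)]} [ 0.538 -0.062  0.083]
flap_left {'scene': [([243.0, 231.0], 0.43), ([183.0, 336.0], 0.37)], 'top': [([191.0, 280.0], 0.75)]} [ 0.616  0.145 -0.061]
flap_right {'scene': [([184.0, 336.0], 0.66), ([243.0, 231.0], 0.24)], 'top': [([221.0, 368.0], 0.76)]} [ 0.507 -0.093  0.122]
flap_far {'scene': [([180.0, 297.0], 0.71)], 'top': [([176.0, 334.0], 0.79), ([197.0, 266.0], 0.15)]} [ 0.609 -0.021  0.115]
flap_near {'scene': [([196.0, 306.0], 0.7)], 'top': [([234.0, 314.0], 0.7)]} [0.481 0.035 0.129]
flap_left_edge {'scene': [], 'top': [([193.0, 281.0], 0.8)]} 
flap_right_edge {'scene': [([183.0, 337.0], 0.66)], 'top': [([218.0, 369.0], 0.74)]} [ 0.513 -0.097  0.123]
flap_far_edge {'scene': [([177.0, 295.0], 0.75)], 'top': [([176.0, 331.0], 0.67)]} [ 0.607 -0.012  0.129]
flap_near_edge {'scene': [([197.0, 318.0], 0.44)], 'top': [([238.0, 317.0], 0.74), ([249.0, 282.0], 0.16)]} [0.466 0.019 0.127]
sensor_mid {'scene': [([224.0, 232.0], 0.62)], 'top': [([210.0, 219.0], 0.68)]} [0.537 0.244 0.075]
slant_rest {'scene': [([246.0, 228.0], 0.92), ([177.0, 296.0], 0.39)], 'top': [([216.0, 210.0], 0.68)]} [0.523 0.269 0.022]Traceback (most recent call last):
  File "a.py", line 7, in <module>
    D={c:r.search_frame(P[c],n) for c in P}
         ~~~~~~~~~~~~~~^^^^^^^^
ValueError: it knows: air_blower_mid, carton, flap_far, flap_far_edge, flap_left, flap_left_edge, flap_near, flap_near_edge, flap_right, flap_right_edge, mirror_mount_mid, optic_box_mid, post_mount_mid, sensor_mi
```

```bash
cat > b.py <<'E'
from h import *
P={n:r.capture(n) for n in("scene","top")}
for n in "post_mount_mid mirror_mount_mid optic_box_mid air_blower_mid".split():
    D={c:r.search_frame(P[c],n) for c in P}
    print(n,{c:[(np.round(d["at"]).tolist(),round(d["conf"],2)) for d in D[c][:2]] for c in D},
     np.round(tri([(P[c],D[c][0]["at"]) for c in P]),3) if all(D.values()) else "")
print(r.sense()["time_s"])
E
python3 b.py
```

```text
post_mount_mid {'scene': [([229.0, 296.0], 0.66)], 'top': [([247.0, 279.0], 0.74)]} [0.445 0.101 0.064]
mirror_mount_mid {'scene': [([192.0, 247.0], 0.61)], 'top': [([147.0, 268.0], 0.6), ([218.0, 368.0], 0.41)]} [0.683 0.121 0.078]
optic_box_mid {'scene': [([219.0, 266.0], 0.71)], 'top': [([193.0, 280.0], 0.23)]} [0.581 0.102 0.026]
air_blower_mid {'scene': [([271.0, 202.0], 0.77), ([182.0, 336.0], 0.52)], 'top': [([267.0, 158.0], 0.92), ([218.0, 367.0], 0.69)]} [0.404 0.39  0.068]
1.7
```

View pics/scene0.png

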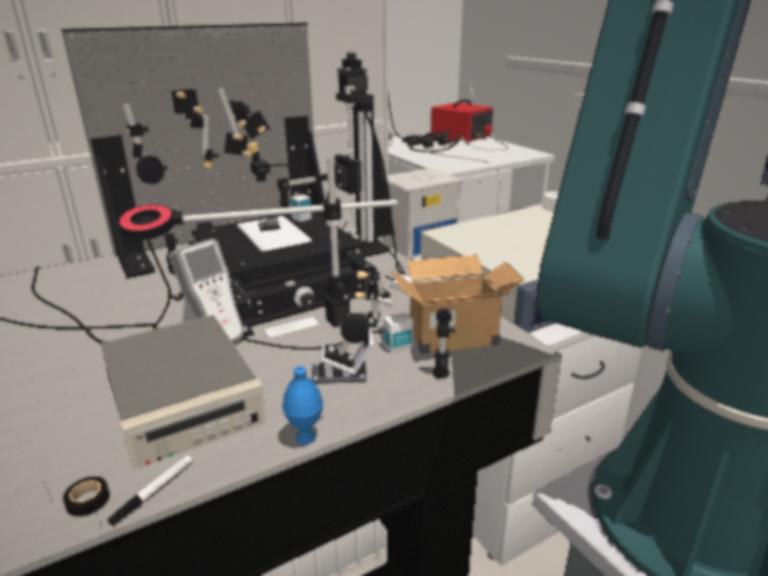

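View pics/top0.png

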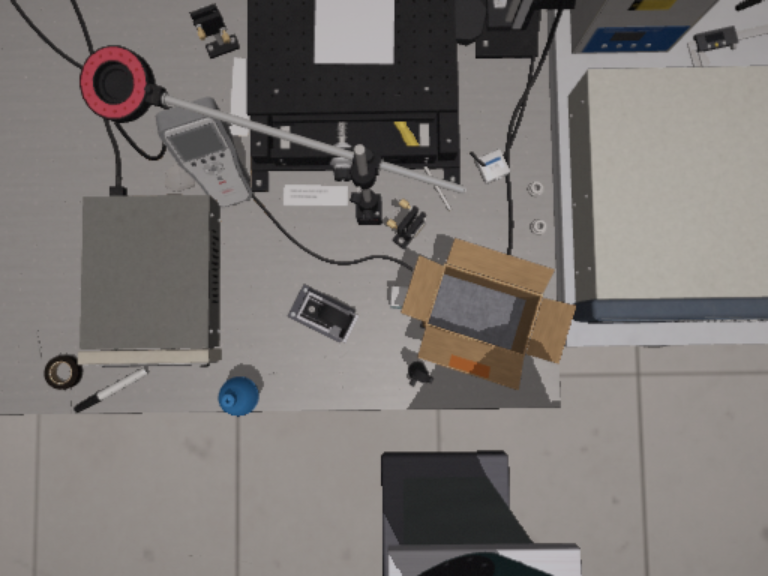

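The scene picture shows the carton right of the sensor rest, with the lens post beside its near-left corner and the optic box by its left wall. In the top picture (768 scale) the inner rim corners are about (427,326), (443,265), (540,292) and (523,352). The rest is at (323,313) and the lamp rod end at (463,189). Next I'll take a closer look with the wrist camera.

```bash
cat > c.py <<'E'
from h import *
p=r.capture("top")
s=1/1.5
for n,c,rw,z in [("NL",427,326,.107),("FL",443,265,.107),("FR",540,292,.107),("NR",523,352,.107),("rodend",463,189,.252),("rodleft",165,98,.252),("posttop",362,152,.358),
  ("r1",303,285,.006),("r2",357,315,.006),("r3",342,341,.006),("r4",289,312,.006)]:
    print(n,np.round(onz(p,(rw*s,c*s),z),3))
st=r.sense(); print(rot(st["tool_rot"]).as_matrix().round(2))
r.movel([0.308,-0.629,0.42],velocity=.3)
# tool y along yaw 62deg
a=np.radians(62); y=np.array([np.cos(a),np.sin(a),0]); z=np.array([0,0,-1.])
for sg in(1,-1):
    M=np.column_stack([np.cross(sg*y,z),sg*y,z]); print(sg,r.inverse_kinematics([.5,.12,.45],quat(R.from_matrix(M))))
M=np.column_stack([np.cross(y,z),y,z])
qs=[(sg,r.inverse_kinematics([.5,.12,.45],quat(R.from_matrix(np.column_stack([np.cross(sg*y,z),sg*y,z]))))) for sg in(1,-1)]
qs=[q for q in qs if q[1] is not None]; sg,q=min(qs,key=lambda q:abs(q[1][5])); print(sg)
r.move_j(q)
w=r.capture("wrist"); cv2.imwrite("pics/w1.png",cv2.resize(w["color"],(800,600)))
print(w["xyz"],w["orientation"],w["mtx"][0])
for n in "carton flap_left_edge flap_right_edge flap_far_edge flap_near_edge sensor_mid slant_rest".split():
    print(n,[(np.round(d["at"]).tolist(),round(d["conf"],2)) for d in r.search_frame(w,n)[:2]])
import pickle; pickle.dump(w,open("w1.pkl","wb"))
print(r.sense()["time_s"])
E
python3 c.py
```

```text
NL [0.517 0.092 0.107]
FL [0.61  0.066 0.107]
FR [ 0.566 -0.081  0.107]
NR [ 0.475 -0.053  0.107]
rodend [0.692 0.051 0.252]
rodleft [0.821 0.442 0.252]
posttop [0.711 0.177 0.358]
r1 [0.591 0.295 0.006]
r2 [0.539 0.204 0.006]
r3 [0.495 0.229 0.006]
r4 [0.545 0.319 0.006]
[[ 0.9   0.44 -0.  ]
 [ 0.44 -0.9   0.  ]
 [-0.   -0.   -1.  ]]
1 [ 1.90216211e-01 -1.34734886e-01  1.87922838e+00 -4.44089210e-16
  1.39709916e+00 -8.91887925e-01]
-1 [ 1.90216211e-01 -1.34734886e-01  1.87922838e+00 -4.44089210e-16
  1.39709916e+00  2.24970473e+00]
1
[0.42723104 0.15924672 0.62071217] [ 0.84843195 -0.12577424 -0.07512352  0.50862612] [272.25523813   0.         254.00835983]
carton [([194.0, 211.0], 0.81), ([34.0, 366.0], 0.31)]
flap_left_edge [([190.0, 265.0], 0.68)]
flap_right_edge [([200.0, 158.0], 0.87), ([194.0, 211.0], 0.63)]
flap_far_edge [([232.0, 227.0], 0.82)]
flap_near_edge [([159.0, 205.0], 0.61), ([198.0, 160.0], 0.6)]
sensor_mid [([134.0, 318.0], 0.86)]
slant_rest [([122.0, 323.0], 0.98), ([162.0, 203.0], 0.23)]
5.7167
```

View pics/w1.png

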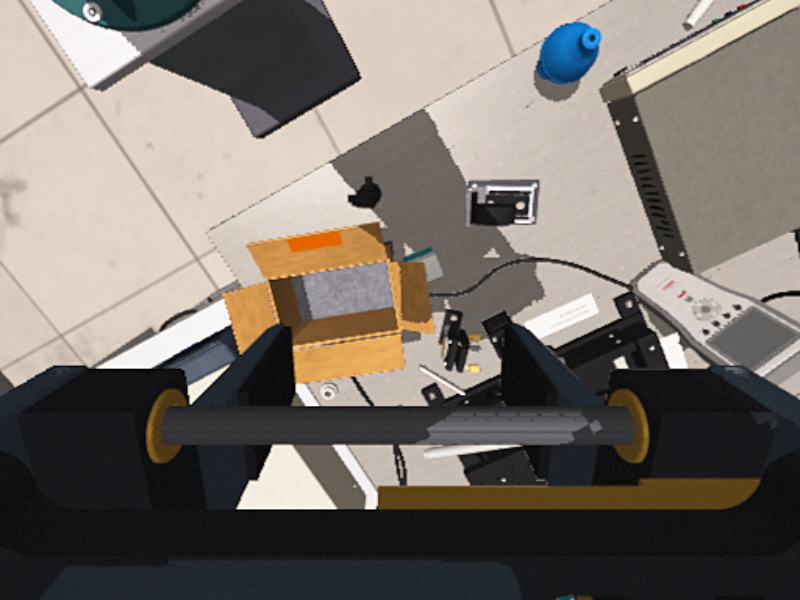

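The wrist view (800 scale) shows the carton at (330,300), orange label nearest the robot. The rest with the sensor head is at (503,203) and the lens post at (367,192). Next I'll go to a tilted pre-grasp pose and look from close by.

```bash
cat >> h.py <<'E'
def tool(y,z):
    y=np.array(y,float);z=np.array(z,float);z/=np.linalg.norm(z);y-=z*(y@z);y/=np.linalg.norm(y)
    return R.from_matrix(np.column_stack([np.cross(y,z),y,z]))
def sens_axes(yaw,l=.5):
    ex=np.array([np.cos(yaw),np.sin(yaw),0]);Z=np.array([0,0,1.])
    return ex*np.cos(l)+Z*np.sin(l),-ex*np.sin(l)+Z*np.cos(l)
E
cat > d.py <<'E'
from h import *
import pickle
w=pickle.load(open("w1.pkl","rb"))
P={n:r.capture(n) for n in("scene","top")}
obs=[(P[c],r.search_frame(P[c],"sensor_mid")[0]["at"]) for c in P]+[(w,[134,318])]
m=tri(obs);print("mid",m)
sx,sz=sens_axes(np.radians(60.3))
m=np.array([.535,.246,.072]) if np.linalg.norm(m-[.535,.246,.072])>.02 else m
T=m+.02*sz-.019*sz+[0,0,.11]
for s in(1,-1):
    q=r.inverse_kinematics(T,quat(tool(s*sx,-sz)));print(s,q)
q=quat(tool(sx,-sz)); 
r.movep(T,q); r.set_gripper(.6)
c=r.capture("wrist"); pickle.dump(c,open("w2.pkl","wb"));cv2.imwrite("pics/w2.png",cv2.resize(c["color"],(800,600)))
print([ (np.round(d["at"]),d["conf"]) for n in("sensor_mid","slant_rest") for d in r.search_frame(c,n)[:1]], proj(c,m),proj(c,T),r.sense()["time_s"])
E
python3 d.py
```

```text
Traceback (most recent call last):
  File "d.py", line 5, in <module>
    obs=[(P[c],r.search_frame(P[c],"sensor_mid")[0]["at"]) for c in P]+[(w,[134,318])]
               ~~~~~~~~~~~~~~~~~~~~~~~~~~~~~~~~~^^^
IndexError: list index out of range
```

```bash
sed -i 's/^obs=.*/obs=[(P["scene"],[224,232]),(P["top"],[210,219]),(w,[134,318])]/' d.py; python3 d.py
```

```text
mid [0.53629456 0.24480889 0.07571633]
1 [ 0.22596881  0.1375237   2.18160917  0.69596562  0.58239665 -1.37040511]
-1 [0.22596881 0.1375237  2.18160917 0.69596562 0.58239665 1.77118754]
[(array([190., 198.]), 0.63), (array([163., 184.]), 0.89)] (np.float64(188.9737615545951), np.float64(202.49237820682396)) (np.float64(230.93138204474968), np.float64(253.4270017648611)) 8.0083
```

View pics/w2.png

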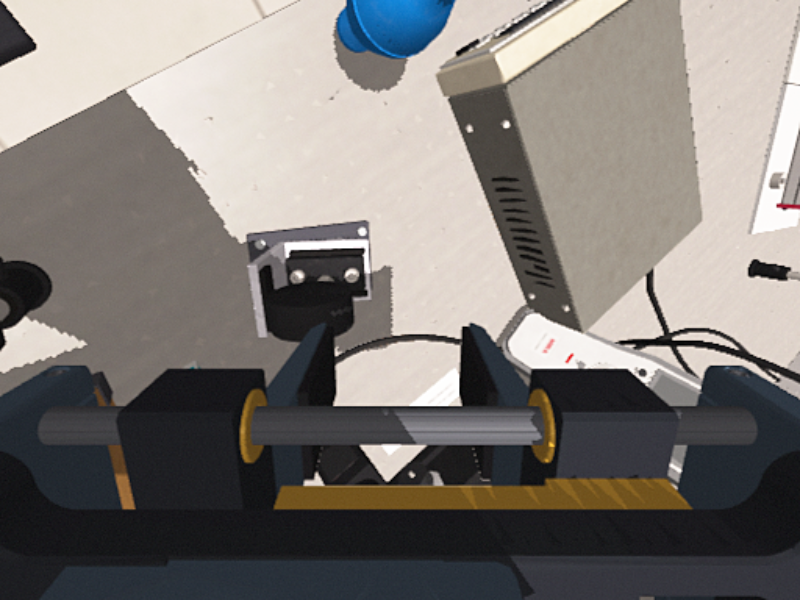

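The close view shows the rest at about (310,280) in the 800-scale picture. The disc looks wider along the image horizontal than I expected, so I'll enlarge the crop.

Run:
```python
from h import *
import pickle
a=pickle.load(open("w2.pkl","rb"))["color"][130:230,140:260]
t=cv2.imread("pics/top0.png")[270:360,270:380]; t=cv2.resize(t,(320,262))
b=np.zeros((560,672,3),np.uint8); b=cv2.resize(a,(672,560),interpolation=cv2.INTER_CUBIC)
b=np.clip(b.astype(float)*1.6+20,0,255).astype(np.uint8)
cv2.imwrite("pics/w2z.png",b)
```

```text
(no output)
```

View pics/w2z.png

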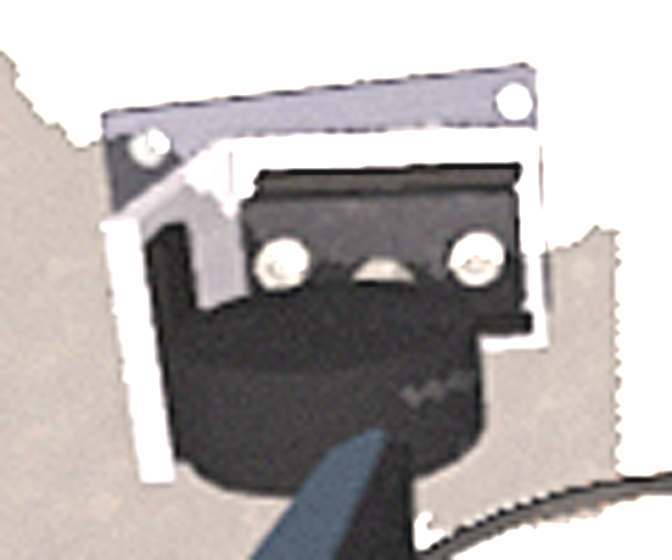

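The enlarged crop shows the pad and back plate on the left at (150,350) and the disc at (330,390). The foot's long side runs along the lean, so the head leans about its own x axis. The fingers therefore have to close along the horizontal direction square to the lean. I'll turn the tool 90° and look again.

```bash
cat > e.py <<'E'
from h import *
import pickle
w2=pickle.load(open("w2.pkl","rb"))
_,sz=sens_axes(np.radians(60.3)); hy=np.array([np.cos(np.radians(-29.7)),np.sin(np.radians(-29.7)),0])
m=np.array([.5363,.2448,.0757]); print(proj(w2,m+.02*sz))
r.set_gripper(1)
T=m+.001*sz+[0,0,.11]
qs=[]
for s in(1,-1):
    q=r.inverse_kinematics(T,quat(tool(s*hy,-sz)));print(s,np.round(q,2) if q is not None else None)
    if q is not None: qs.append((abs(q[5]),s,q))
_,s,q=min(qs,key=lambda t:t[0]); print(s); r.move_j(q)
c=r.capture("wrist"); pickle.dump(c,open("w3.pkl","wb"));cv2.imwrite("pics/w3.png",cv2.resize(c["color"],(800,600)))
print([ (np.round(d["at"]),d["conf"]) for n in("sensor_mid","slant_rest") for d in r.search_frame(c,n)[:1]], proj(c,m),proj(c,m+.02*sz),proj(c,T),r.sense()["time_s"])
E
python3 e.py
```

```text
(np.float64(195.15366403728186), np.float64(198.70341876483874))
1 [0.23 0.14 2.18 0.7  0.58 0.2 ]
-1 [ 0.23  0.14  2.18  0.7   0.58 -2.94]
1
[(array([230., 254.]), 0.89), (array([213., 241.]), 0.78)] (np.float64(235.144233755207), np.float64(254.63470964412025)) (np.float64(244.18339254472855), np.float64(254.66882497099257)) (np.float64(230.89680389926468), np.float64(254.91563207057345)) 10.275
```

View pics/w3.png

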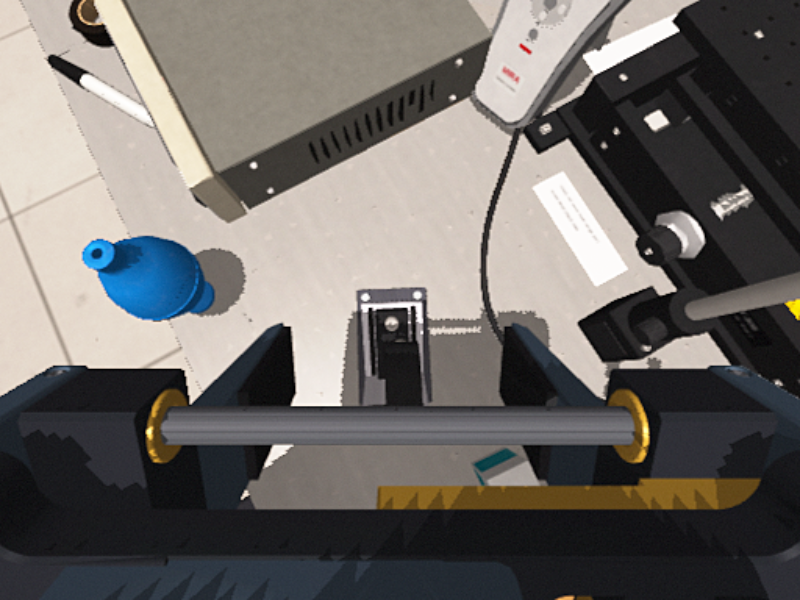

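The disc is centred at column 403 (predicted 398), so about 3 mm further along the tool's +y. I'll correct for that, go down, grip and lift.

```bash
cat > f.py <<'E'
from h import *
_,sz=sens_axes(np.radians(60.3)); hy=np.array([np.cos(np.radians(-29.7)),np.sin(np.radians(-29.7)),0])
G=np.array([.5363,.2448,.0757])+.001*sz+.003*hy
print(r.movel(G,velocity=.12,guard=12), r.sense()["tcp_pos"]-G)
r.set_gripper(0,f_grip=25)
s=r.sense();print(s["grip_width"]*91,s["grip_force"],s["force"])
print(r.movel(G+[0,0,.01],velocity=.05),r.sense()["force"])
r.movel(G+[0,0,.14],velocity=.15)
s=r.sense();print(s["grip_width"]*91,s["grip_force"],s["force"],s["wrist_torque"],s["time_s"])
yaw=-.285; cy=np.array([-np.sin(yaw),np.cos(yaw),0])
for k in(1,-1):
    print(k,np.round(r.inverse_kinematics([.542,.006,.2],quat(tool(k*cy,[0,0,-1]))),2))
c=r.capture("wrist");cv2.imwrite("pics/w4.png",c["color"])
E
python3 f.py
```

```text
False [2.36500720e-04 3.99631655e-05 3.68711343e-04]
21.996803595356578 24.98662143945694 [-3.05980935  1.22875878  4.66802913]
False [-0.59611496  0.49459637 -1.9633326 ]
21.942061834683166 24.992385506629944 [-0.04626944 -0.34316871 -2.93075882] [-0.45686713  0.16707353 -0.00051712] 13.7667
1 [-0.03  0.15  2.06 -0.    0.93 -1.32]
-1 [-0.03  0.15  2.06 -0.    0.93  1.82]
```

View pics/w4.png

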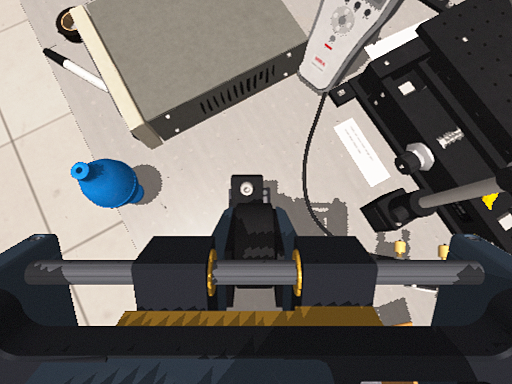

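The wrist picture shows the head held between the fingers, foot at (247,188), and the rest empty. I'll carry it upright to above the carton and check where it is.

```bash
cat > g.py <<'E'
from h import *
import pickle
p=r.sense()["tcp_pos"]
r.movel([p[0],p[1],.27],velocity=.25)
yaw=-.285; cx=np.array([np.cos(yaw),np.sin(yaw),0]);cy=np.array([-np.sin(yaw),np.cos(yaw),0]);C=np.array([.542,.006,0])
r.movep([.542,.006,.27],quat(tool(cy,[0,0,-1])))
c=r.capture("wrist");t=r.capture("top");pickle.dump((c,t),open("w5.pkl","wb"))
im=cv2.resize(c["color"],(800,600),interpolation=cv2.INTER_CUBIC)
for sx in(1,-1):
  for sy in(1,-1):
    for z,hx,hy in((.107,46,75),):
      a=proj(c,C+cx*sx*hx/1e3+cy*sy*hy/1e3+[0,0,z]); cv2.circle(im,(int(a[1]*1.5625),int(a[0]*1.5625)),3,(0,255,0),1)
cv2.imwrite("pics/w5.png",im)
s=r.sense();print(s["grip_width"]*91,s["grip_force"],s["time_s"])
E
python3 g.py
```

```text
21.80335736505219 24.99233365058899 15.775
```

View pics/w5.png

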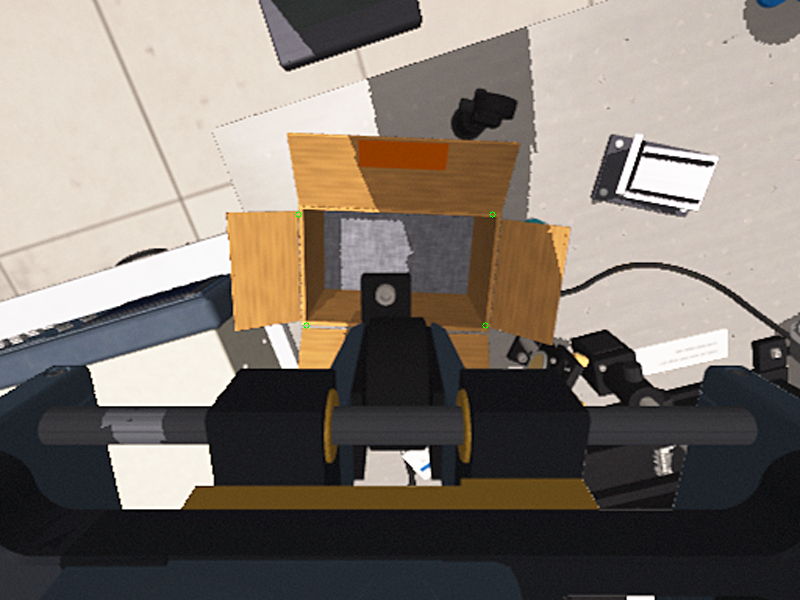

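The green predictions match the real rim to within about 4 px. The carton is about 3 mm further left and its yaw is nearer -0.31, and the head hangs upright over the opening. I'll lower it with a guard and release.

```bash
cat >> h.py <<'E'
yaw=-.31; cx=np.array([np.cos(yaw),np.sin(yaw),0]);cy=np.array([-np.sin(yaw),np.cos(yaw),0]);C=np.array([.5428,.0087,0])
Zu=np.array([0,0,1.])
E
cat > i.py <<'E'
from h import *
import pickle
c,t=pickle.load(open("w5.pkl","rb"))
f=onz(c,(273/1.5625,385/1.5625),.233)-C; u=f@cx; print("foot near end u,v",u,f@cy)
du=np.clip(-(u+.029),-.01,.01) 
P=C+cx*du
q=quat(tool(cy,-Zu))
r.movel(P+[0,0,.27],q,velocity=.1)
print(r.movel(P+[0,0,.075],velocity=.15,guard=12))
print(r.movel(P+[0,0,.045],velocity=.025,guard=4)); s=r.sense();print(s["tcp_pos"],s["force"])
r.set_gripper(.5); r.sleep(.2)
s=r.sense();print(s["force"],s["grip_width"])
print(r.movel(P+[0,0,.26],velocity=.2,guard=10))
c=r.capture("wrist");pickle.dump(c,open("w6.pkl","wb"));cv2.imwrite("pics/w6.png",cv2.resize(c["color"],(800,600)))
print(r.sense()["time_s"])
E
python3 i.py
```

```text
foot near end u,v -0.030710520396357976 -0.008595397944730522
False
True
[0.54441631 0.00812667 0.05737304] [ 1.0037235  -0.41890973  0.3177117 ]
[-0.09812605 -0.17413155  0.28954214] 0.49849450823336433
False
20.1917
```

View pics/w6.png

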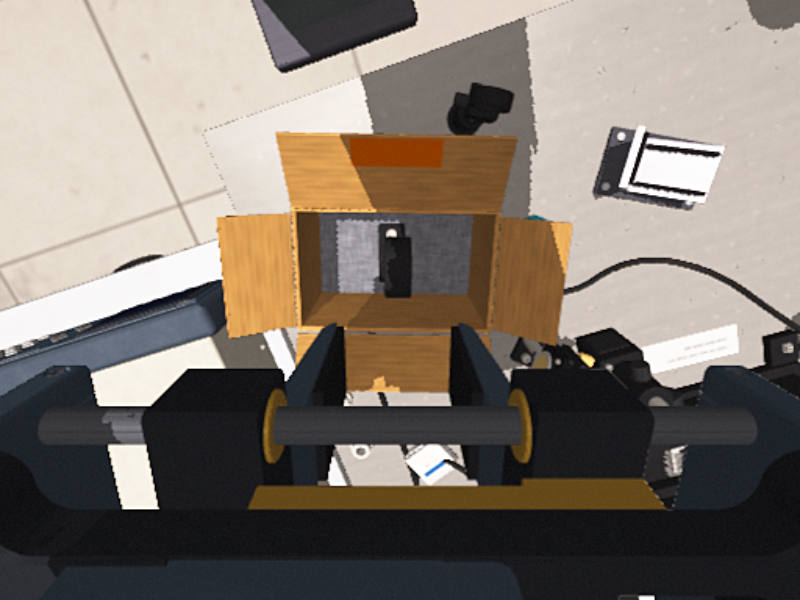

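The head stands upright on the carton floor, with its disc at (395,265) in the 800-scale picture, and the fingers are clear. Next I'll write a flap-folding routine, run it for the left flap, and check the height of the device on the right.

```bash
cat >> h.py <<'E'
FL={"left":(cy,.079,.109,.052,cx),"right":(-cy,.079,.109,.052,cx),"far":(cx,.050,.112,.045,cy),"near":(-cx,.050,.112,.058,cy)}
def plan(name,tilt=0.,off=0.,a=.7):
    out,d,zh,L,lat=FL[name]; h=.0135 if name in("left","right") else .016
    pts=[(-.87*L-.012,.075,tilt),(-.87*L-.012,.33*L,tilt),(-.45*L,.55*L,tilt),(-.003,a*L,tilt*.8)]
    for th in np.radians([67,45,24,8,0]):
        pts.append((a*L*np.cos(th)-.0015*np.sin(th),a*L*np.sin(th)+.0015*np.cos(th)-.0005,tilt*.8*np.degrees(th)/90))
    W=[]
    for w,z,t in pts:
        tz=-Zu*np.cos(t)+out*np.sin(t); inw=-out*np.cos(t)-Zu*np.sin(t)
        W.append((C+lat*off+out*(d-w)+Zu*(zh+z)-h*inw, quat(tool(cy,tz))))
    return W
def fold(name,v=.13,**k):
    W=plan(name,**k); s0=r.sense()["tcp_pos"]
    r.movel([s0[0],s0[1],max(s0[2],W[0][0][2])],velocity=.3) if s0[2]<W[0][0][2]-.002 else None
    r.movep(*W[0]); r.movel(*W[1],velocity=.2)
    F=[]
    for p,q in W[2:]:
        g=r.movel(p,q,velocity=v,guard=18); F.append((bool(g),round(float(np.linalg.norm(r.sense()["force"])),1)))
    print(name,F); p=r.sense()["tcp_pos"]; r.movel([p[0],p[1],.19],velocity=.25); print(r.sense()["time_s"])
E
cat > j.py <<'E'
from h import *
import pickle
w6=pickle.load(open("w6.pkl","rb")); t=r.capture("top")
print("white",tri([(t,(230,375)),(w6,(151.7,142))]),"blue",tri([(t,(212,388.7)),(w6,(182.4,146))]))
for n,k in(("left",{}),("right",{}),("far",dict(tilt=.5,off=-.03)),("near",dict(tilt=0,off=-.03)),("near",dict(tilt=.35,off=-.03))):
    print(n,[r.inverse_kinematics(p,q) is not None for p,q in plan(n,**k)])
r.set_gripper(0,f_grip=20)
fold("left")
E
python3 j.py
```

```text
white [ 0.48006703 -0.12507584  0.068071  ] blue [ 0.53009626 -0.19014581 -0.03634664]
left [True, True, True, True, True, True, True, True, True]
right [True, True, True, True, True, True, True, True, True]
far [True, False, False, True, True, True, True, True, True]
near [True, True, True, True, True, True, True, True, True]
near [True, True, True, True, True, True, True, True, True]
left [(True, 1.4), (False, 0.8), (False, 0.9), (False, 1.4), (False, 0.5), (False, 0.6), (False, 3.8)]
24.6
```

```bash
cat >> h.py <<'E'
def check(*names):
    c=r.capture("wrist")
    for n in names:
        out,d,zh,L,lat=FL[n]; E=C+out*(d-L)+Zu*zh
        print(n,"closed edge expected",np.round(proj(c,E)),"found",[(np.round(x["at"]).tolist(),round(x["conf"],2)) for x in r.search_frame(c,f"flap_{n}_edge")[:2]])
    return c
E
python3 - <<'E'
from h import *
p=r.sense()["tcp_pos"]; print(p)
c=check("left","right","near","far")
# brightness/hue profile along carton centreline near cx=-0.03 at z=.11
for v in np.arange(-.09,.1,.01):
    a=proj(c,C+cx*-.03+cy*v+Zu*.11); i,j=int(a[0]),int(a[1])
    print(round(v,2),(i,j),c["color"][i,j] if 0<=i<384 and 0<=j<512 else None, end=' ')
E
```

```text
[0.56069379 0.06243038 0.19069878]
left closed edge expected [193. 223.] found [([250.0, 144.0], 0.27)]
right closed edge expected [193. 168.] found [([193.0, 79.0], 0.72)]
near closed edge expected [202. 195.] found [([110.0, 183.0], 0.77)]
far closed edge expected [199. 195.] found [([251.0, 148.0], 0.81)]
-0.09 (163, 97) [ 90 169 228] -0.08 (163, 107) [ 77 161 227] -0.07 (163, 118) [38 64 90] -0.06 (163, 129) [28 53 80] -0.05 (163, 139) [37 64 93] -0.04 (162, 150) [33 65 95] -0.03 (162, 161) [88 83 88] -0.02 (162, 171) [184 177 181] -0.01 (162, 182) [176 167 172] -0.0 (162, 192) [33 31 33] 0.01 (162, 203) [0 0 0] 0.02 (162, 214) [20 19 22] 0.03 (162, 224) [ 59 109 157] 0.04 (162, 235) [ 60 111 159] 0.05 (162, 246) [ 61 112 162] 0.06 (162, 256) [ 61 114 159] 0.07 (162, 267) [ 58 107 157] 0.08 (162, 278) [112 116 125] 0.09 (162, 288) [177 181 189]
```

The left flap is closed: cardboard shows from v=0.03 to 0.08, as expected. Next is the right flap, along with checking reach for the far one.

Run:
```python
from h import *
fold("right")
c=check("right")
for v in np.arange(-.09,.1,.01):
    a=proj(c,C+cx*-.03+cy*v+Zu*.11); i,j=int(a[0]),int(a[1])
    print(round(v,2),c["color"][i,j] if 0<=i<384 and 0<=j<512 else None, end=' ')
print()
for t in(.2,.3,.4):
  for o in(-.03,-.045):
    W=plan("far",tilt=t,off=o); Q=[r.inverse_kinematics(p,q) for p,q in W]
    print(t,o,[int(q is not None) for q in Q], None if Q[1] is None else np.round(Q[1],2))
```

```text
right [(True, 23.4), (True, 30.1), (True, 16.0), (True, 0.8), (False, 0.8), (False, 0.6), (False, 5.3)]
28.5
right closed edge expected [193. 283.] found [([180.0, 255.0], 0.72), ([252.0, 356.0], 0.62)]
-0.09 [199 210 222] -0.08 [180 188 201] -0.07 [106 190 242] -0.06 [103 188 241] -0.05 [ 46  91 134] -0.04 [ 49  92 136] -0.03 [ 56 107 157] -0.02 [21 18 20] -0.01 [13 14 10] -0.0 [16 12 12] 0.01 [88 83 87] 0.02 [82 77 80] 0.03 [ 51  96 143] 0.04 [ 56  98 144] 0.05 [ 54 100 148] 0.06 [ 53  98 140] 0.07 [102 186 240] 0.08 [252 253 254] 0.09 [248 250 252] 
0.2 -0.03 [1, 1, 1, 1, 1, 1, 1, 1, 1] [-0.11  0.34  1.99 -0.07  0.62 -1.31]
0.2 -0.045 [1, 1, 1, 1, 1, 1, 1, 1, 1] [-0.13  0.33  1.99 -0.06  0.62 -1.34]
0.3 -0.03 [1, 1, 1, 1, 1, 1, 1, 1, 1] [-0.1   0.31  2.04 -0.13  0.5  -1.25]
0.3 -0.045 [1, 1, 1, 1, 1, 1, 1, 1, 1] [-0.12  0.31  2.05 -0.12  0.5  -1.29]
0.4 -0.03 [1, 1, 1, 1, 1, 1, 1, 1, 1] [-0.09  0.29  2.09 -0.24  0.38 -1.14]
0.4 -0.045 [1, 1, 1, 1, 1, 1, 1, 1, 1] [-0.11  0.28  2.1  -0.21  0.37 -1.19]
```

The right flap is closed too, but the sweep met 30 N because the free edge jammed by friction on the finger. I'll change the sweep to rise along the edge's own arc and then fold the far flap.

```bash
python3 - <<'E'
s=open('h.py').read()
s=s.replace("(-.45*L,.55*L,tilt),(-.003,a*L,tilt*.8)]","*[(L*np.cos(t)-.003,L*np.sin(t)-.010,tilt) for t in(2.6,2.3,2.0,1.75)],(-.003,a*L+.001,tilt*.8)]")
open('h.py','w').write(s)
E
python3 - <<'E'
from h import *
W=plan("far",tilt=.2,off=-.045); print([int(r.inverse_kinematics(p,q) is not None) for p,q in W])
fold("far",tilt=.2,off=-.045)
c=check("far","near")
for u in np.arange(-.05,.061,.01):
    a=proj(c,C+cx*u+cy*.02+Zu*.112); i,j=int(a[0]),int(a[1])
    print(round(u,2),(i,j),c["color"][i,j] if 0<=i<384 and 0<=j<512 else None, end=' ')
E
```

```text
[1, 1, 1, 1, 1, 1, 1, 1, 1, 1, 1, 1]
far [(False, 0.8), (False, 0.8), (False, 1.1), (False, 0.3), (False, 1.0), (False, 0.7), (False, 1.0), (False, 0.7), (False, 0.7), (False, 9.6)]
32.5417
far closed edge expected [164. 301.] found [([186.0, 301.0], 0.67)]
near closed edge expected [167. 301.] found [([60.0, 310.0], 0.66)]
-0.05 (101, 327) [ 44  81 120] -0.04 (113, 326) [88 81 85] -0.03 (125, 325) [86 81 84] -0.02 (136, 324) [86 84 87] -0.01 (147, 324) [76 74 76] 0.0 (158, 323) [80 74 76] 0.01 (168, 322) [ 50  93 138] 0.02 (179, 321) [ 51 100 142] 0.03 (189, 320) [ 54 100 145] 0.04 (199, 320) [ 50  91 134] 0.05 (208, 319) [ 79 111 132] 0.06 (218, 318) [ 98 103 111]
```

The far flap is closed with low forces. Now the near flap.

Run:
```python
from h import *
W=plan("near",off=-.03); print([int(r.inverse_kinematics(p,q) is not None) for p,q in W])
fold("near",off=-.03)
p=r.sense()["tcp_pos"]; r.movel([p[0],p[1],.3],velocity=.3)
r.movep([.40,-.35,.38],quat(tool(cy,-Zu)))
t=r.capture("top"); s=r.capture("scene")
a=cv2.resize(t["color"][140:280,240:420],(400,311)); b=cv2.resize(s["color"][150:290,200:380],(400,311))
cv2.imwrite("pics/end.png",np.hstack([a,b]))
for n in "post_mount_mid mirror_mount_mid optic_box_mid air_blower_mid".split():
    D=[(c,r.search_frame(c,n)) for c in(s,t)]
    print(n,[[np.round(d["at"]).tolist() for d in x[1][:1]] for x in D])
print(r.sense()["time_s"],r.sense()["force"])
```

```text
[1, 1, 1, 1, 1, 1, 1, 1, 1, 1, 1, 1]
near [(False, 2.5), (False, 1.0), (False, 1.3), (False, 0.9), (False, 0.7), (False, 1.8), (False, 1.0), (False, 1.4), (False, 1.2), (False, 6.8)]
36.9333
post_mount_mid [[[228.0, 297.0]], [[249.0, 280.0]]]
mirror_mount_mid [[[193.0, 247.0]], [[150.0, 272.0]]]
optic_box_mid [[[219.0, 265.0]], [[198.0, 272.0]]]
air_blower_mid [[[271.0, 202.0]], [[264.0, 158.0]]]
39.3167 [-0.04397987  0.24316586  0.66449337]
```

View pics/end.png

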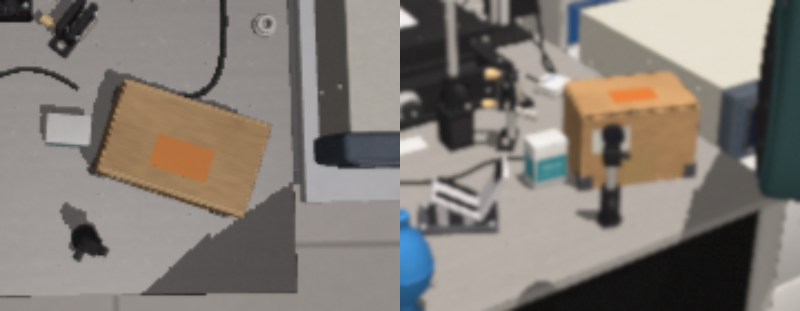

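The picture shows the carton shut flat with the orange label on top at (182,157), and the bystanders where they were. Handing in.

```bash
python3 -c "
from bench import r
print(r.close_job())"
```

```text
the job is handed in; nothing more can be done
None
```

The sensor head is upright in the carton, the flaps are closed in the order asked with the orange-label flap on top, the bystanders are where they were, and the job was handed in at about 39 s; the right flap jammed briefly at about 30 N before it closed.

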